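# Trim a clarity meter, then hold the amber reference cell in its beam

## Task

At the tapping table, make the clarity meter ready: with the screwdriver turn its slotted brass trim screw until the needle stands in the middle of the green band, then put the screwdriver back upright in its wooden block. Next take the amber reference cell out of the rack, your fingers touching only its two frosted faces, and hold it upright and still in the light path, midway between the two lenses and square to them, so that the beam passes through the middle of its clear faces. Finish while still holding the cell there, free of the meter, and leave all the other things on the table where they stand.

Things in the scene. Friction and masses are not known exactly. Their poses are not given: they have to be found in the camera images.
- meter: open-bench clarity meter, grey metal, fixed. Origin on the table under the middle of its open gap; y along the light beam. Base 130 (x) x 330 (y -178 to 152) mm, top at z = 18 mm. Lamp head at y 70 to 150, 119 mm high; detector head at y -70 to -170, 115 mm high; both 110 mm wide in x. On the detector head's flat top: dial (+x half), brass trim screw (-x half)
- beam (a point): point on the light beam midway between the two lenses, 78 mm above the table; axes as the meter's, the beam runs along y. From each head a black lens tube, 34 mm in diameter, reaches along the beam to y = +55 and -55 mm: 110 mm is open between them
- trim (a joint): angle of the trim screw, rad; grows clockwise seen from above; 0 = needle in the middle of the green band, which spans -0.15 to 0.15. Starts at -1.35 to -0.65 (needle left of the band seen from the robot); stops at -1.65 and 0.6. The red needle turns with it, same way and angle; at 0 it points along the meter's +x. Stays where left; takes 0.04 N m to turn
- slot (a point): centre of the floor of the trim screw's slot, on the screw's axis, 117 mm above the table, at x -34, y -120 mm in the meter's frame; turns with the screw: its x axis runs along the slot, z up. Brass head 26 mm wide; slot 5 mm wide, 6 mm deep, 24 mm long, open at both ends; at joint 0 it lies along the meter's x
- block: wooden screwdriver block 70 x 70 x 46 mm, fixed to the table, with one vertical through hole 19 mm in diameter in its middle; origin on the table at the middle; z up
- driver: flat-blade screwdriver upright in the block, tip down; 124 mm long, 90 g. Origin at the middle of the blade's tip, z up the handle. Blade 14 mm wide (x), 2.2 mm thick (y), 12 mm high; shaft 8 mm; black guard disc 32 mm in diameter at z = 42 to 47, resting on the block's top (tip then 4 mm above the table); red square handle 24 x 24 mm (flats facing x and y) at z = 47 to 122
- rack: low white rack 200 (x) x 50 (y) x 22 mm, fixed to the table; origin on the table at its middle, z up; three rectangular pockets 33 (x) x 23 (y) mm, 16 mm deep, at x = -60, 0 and 60 mm, in which the three cells stand in any order
- amber_cell: sealed amber glass cell 30 (x) x 20 (y) x 60 (z) mm with an orange stopper 8 mm high on top; 60 g; stands in a rack pocket, its x along the rack's x. Origin at the middle of its underside, z up. The faces across y (26 mm wide, 20 mm apart) are pale and frosted: grip these. Those across x are clear deep-amber windows: light passes along x, either way round
- cell_middle (a point): middle of the amber cell, on its centre line 30 mm above its underside; axes as the cell's; to be held on the beam
- amber_cell_window_a: clear window of the amber cell at its +x end, 2 x 17 x 60 mm; set back 1.5 mm from the frosted faces; origin in its middle; not to be touched
- amber_cell_window_b: the like window at the cell's -x end; not to be touched
- amber_cell_stopper: orange stopper of the amber cell, 22 x 14 x 8 mm, origin at its underside, 60 mm above the cell's; not to be gripped
- green_cell: green glass cell with a green stopper, same shape and size as the amber cell; stands in the same rack; leave it
- clear_cell: clear glass cell with a white stopper, same shape and size as the amber cell; stands in the same rack; leave it
- mug_left: empty glass mug, 84 mm wide, 135 mm high, handle at its +y; origin under its middle; leave it
- mug_right: another such glass mug; leave it
- spare_tap: spare brass barrel tap lying flat, about 90 x 60 mm, 48 mm high; origin under its middle; leave it
- beer_mats: stack of square beer mats, 94 x 94 x 25 mm; origin under its middle; leave it

How it is judged (in metres and radians):
On the way, in this order (a step that is already met when the one before it is completed fails the run):
1. the needle stands in the green band (trim screw within 0.15 rad of 0), the screwdriver's tip being in the slot (value of joint trim between -0.15 and 0.15 rad and distance between driver and slot below 0.008 m), for 0.2 s.
2. the screwdriver is back upright in its block and let go (horizontal distance between driver and block below 0.008 m and height (world z) of driver below 0.01 m and angle between driver's own z axis and vertical below 0.15 rad and contact force between the fingers and driver below 0.05 N), for 0.2 s.
3. the amber cell is gripped and lifted out of the rack (height (world z) of amber_cell above 0.03 m and contact force between the fingers and amber_cell above 1 N and contact force between amber_cell and meter below 0.05 N and contact force between amber_cell and rack below 0.05 N), for 0.2 s.
At the end, for the whole second after the job is handed in: The fingers hold the amber cell still and upright (0.14 rad) off meter and rack, its middle within 6 mm of the beam sideways, 12 mm in height, 20 mm along it, clear faces square to it (0.14 rad); trim screw within 0.15 rad of 0; screwdriver upright in its block, tip within 8 mm of its axis (value of joint trim between -0.15 and 0.15 rad and horizontal distance between driver and block below 0.008 m and height (world z) of driver below 0.01 m and angle between driver's own z axis and vertical below 0.15 rad and contact force between the fingers and amber_cell above 1 N and contact force between amber_cell and meter below 0.05 N and contact force between amber_cell and rack below 0.05 N and x of cell_middle in the frame of beam between -0.006 and 0.006 m and y of cell_middle in the frame of beam between -0.02 and 0.02 m and z of cell_middle in the frame of beam between -0.012 and 0.012 m and angle between the x axis of amber_cell and the y axis of meter, either way round below 0.14 rad and angle between amber_cell's own z axis and vertical below 0.14 rad and linear speed of amber_cell below 0.02 m/s); the arm keeps its last pose, push and grip.
It fails at once if the fingers press a clear window or the stopper of the amber cell (over 1.5 N) (contact force between the fingers and amber_cell_window_a above 1.5 N or contact force between the fingers and amber_cell_window_b above 1.5 N or contact force between the fingers and amber_cell_stopper above 1.5 N).
It fails at once if the trim screw is pushed by the fingers instead of the screwdriver (contact force between the fingers and trim above 1 N).
It fails at once if the amber cell is knocked against the meter (over 4 N) (contact force between amber_cell and meter above 4 N).
It fails at once if the amber cell is tipped by more than 0.6 rad (angle between amber_cell's own z axis and vertical above 0.6 rad).
It fails at once if another thing (cell, mug, tap, mats) is shifted by more than 20 mm (distance of any of green_cell, clear_cell, mug_left, mug_right, spare_tap, beer_mats from where it was at the start of the episode above 0.02 m).
It also fails if it takes over 72 s, if anything falls off the work surface, if the arm or the gripper's body presses on something with over 40 N, if the wrist force passes 120 N, or if a joint passes its speed limit or range.

## Robot

A 6-joint arm with a two-finger parallel gripper is mounted at the origin on the work surface. World frame = base frame: x ahead of the robot, y to its left, z up, the work surface at z = 0. Lengths are in mm, angles in rad, forces in N, time in s.
With the tool pointing down it reaches from about 300 to 775 mm from the base axis. Payload 14.6 kg.
Tool frame: the origin (TCP) lies midway between the tips of the shut fingers; the grasp point (between the pads) lies 19 mm behind it (manip.hold_point_z is the distance from the TCP to the grasp point, in mm); z points along the fingers, y is the direction in which the jaws open and shut (so a half turn about z gives the same grasp; the last joint's range is limited). The gripper opens to 94 mm and grips with 3 to 60 N. Pads are 16 mm wide; open, the fingers measure 119 mm over their backs; the gripper's body (75 mm by 177 mm) begins 78 mm behind the grasp point.
Start: joints at [-1.338, 0.3, 1.521, -0, 1.321, -0.067], TCP at [162.424, -525.459, 177.646] pointing down, gripper open.
Joint ranges: [-3.03, 3.03], [-0.79, 2.21], [0.23, 2.52], [-1.04, 4.18], [0, 3.07], [-2.55, 2.55]. Speed limits (rad/s): [2.22, 2.22, 2.57, 3.14, 3.14, 3.14].

## Interface

Orientations are given as [roll, pitch, yaw] about the fixed x, y, z axes, in that order (R = Rz(yaw) Ry(pitch) Rx(roll)).
In Python, from cell import manip gives the robot as it stands.
- The arm moves only by the shell command python3 -m crank 'ROWS' [OPENING] [FORCE]. ROWS is JSON, a list of rows, each an object with "offset": the shift along the world's x, y, z in m, a list of three; "spin": the turn about the world's z in degrees. In form: [{"offset": [dx, dy, dz], "spin": spin}, ...]. A call has exactly 8 rows; each row is the pose to reach, as a shift and turn from the pose measured when the call began; what a row does not reach only later rows make up. A row lasts 1/12 s, in which the tool goes at most 41.7 mm and 7.16 degrees, less where a joint would pass 70% of its speed; a pose out of reach is approached as far as the arm can. A call with a gripper value outside its range is refused whole. OPENING is the opening, from 0 (shut) to 1 (fully open), set as the call begins (- or left out, the last holds). The fingers move at their own pace and stop on an object; FORCE is the grip in N (left out, the last holds). Time passes only in rows, so rows that repeat a pose let the fingers close, or fill a call up. It gives the time, the measured TCP pose, the force and the opening at its end, in the units of the state.
- manip.read_state(): the state, without advancing time (a new reading comes with each control period).
- manip.camera(name): name is "scene" or "top" or "wrist"; returns a dict with "pixels" (384x512x3 uint8, red, green, blue), "fx", "fy", "cx", "cy" (pixels), "k1" (the pictures are not rectified: a ray, as slopes to the right and down, at radius r is drawn at 1 + k1 r^2 times it, then the intrinsics apply), "extrinsics" (4x4, takes a point from world to camera coordinates); the wrist camera has in their place "hand_eye" (4x4, takes a point from camera to tool coordinates, whose origin is the TCP and whose axes are the flange's). Camera axes: x right, y down, z forward; pixel columns grow to the right and rows downward; lengths in mm; the calibration is good to about 2 mm. A picture is of the moment at which its call begins: read the wrist's pose just before it. There is no depth.
- manip.sign_off(): hands the job in, once; it reports no verdict.
Trained networks look in a picture, given as the dict that the camera call returned (one of the last four; its "shot" number tells which), for a name from the list of things; names that differ only in an ending like _2 or _b are one class to them, and where a whole thing is asked for, a point or a joint stands for the part that bears it (a point fixed in the world has none). Each returns a list of dicts, best first, with "conf" (0 to 1); they miss things now and then, are a little off and sometimes report something else, mostly with a low value. They report only what shows in the picture. A call takes as long as a camera call.
- manip.search_frame(picture, name): "location" ([x, y, z] in mm, in world coordinates, good to about 4 mm: the middle of the surface that is visible of it).
- manip.masks_of(picture, name): "mask" (384x512 bool, what is visible of it).
The state is a dict: "clock": time; "joints": joint angles; "qd": joint speeds; "effort": joint torques, N m; "eef_pos": TCP position; "eef_rot": TCP orientation; "wrist_force": force on the tool from outside, world axes, zero at the start; "moment": the same for the moment, N m; "finger_gap": finger opening in mm.
Only numpy, scipy, OpenCV 4.12 (cv2) and the standard library are available. Lean on these libraries where they do the work, as an engineer would, in place of code of your own. Each camera call takes 0.05 s, during which the arm holds its last target. There are 200 camera calls.

## Working session

There is one attempt and no reset: what is moved stays moved. The work goes in short steps, Python scripts to look and compute and a shell command to move; the robot and the scene stay as the last step left them, time stands still between calls to the robot, and variables do not carry over. Pictures are saved under pics/ and viewed, about 8 in all and at most 12, crops included, and the job is handed in when it is done.

```bash
ls; mkdir -p pics
python3 - <<'E'
from cell import manip
import cv2,numpy as np
s=manip.read_state();print(s['clock'],s['eef_pos'],s['eef_rot'],s['finger_gap'])
P={}
for n in("scene","top"):
    c=manip.camera(n);P[n]=c
    cv2.imwrite(f"pics/{n}0.png",c["pixels"][:,:,::-1])
    print(n,c['fx'],c['cx'],c['cy'],c['k1'],np.round(c['extrinsics'],3).tolist())
    for t in["meter","trim","slot","block","driver","rack","amber_cell","green_cell","clear_cell","mug_left","spare_tap","beer_mats"]:
        for r in manip.search_frame(c,t)[:2]: print(t,np.round(r["location"]),round(r["conf"],2))
im=np.hstack([P["scene"]["pixels"],P["top"]["pixels"]])
E
```

```text
pics
0.0 [ 162.37423933 -525.16694745  177.08435521] [-3.14041029e+00 -9.56545729e-05  2.99814166e-01] 94.17552258376904
scene 378.42699573957145 254.54848817418846 189.4222175724607 0.018869078668357273 [[0.218, 0.976, -0.015, -83.735], [0.594, -0.145, -0.791, -239.14], [-0.774, 0.163, -0.612, 1341.961], [0.0, 0.0, 0.0, 1.0]]
meter [636. -35.  65.] 0.94
trim [ 552. -127.  124.] 0.63
slot [ 553. -133.  122.] 0.67
block [ 467. -372.   45.] 0.97
block [479. 292.  56.] 0.56
driver [ 463. -392.   92.] 0.62
rack [485. 290.  19.] 0.64
amber_cell [475. 292.  55.] 0.56
amber_cell [637. -33.  62.] 0.47
green_cell [430. 244.  47.] 0.48
clear_cell [515. 331.  54.] 0.64
mug_left [687. 277. 102.] 0.82
spare_tap [ 389. -128.   20.] 0.83
beer_mats [405.  28.  26.] 0.74
beer_mats [688. 278. 105.] 0.24
top 398.4135623311928 259.700037351431 190.5777936348493 0.04056709506034999 [[-0.028, -1.0, -0.014, 6.333], [-0.997, 0.029, -0.071, 516.867], [0.072, 0.012, -0.997, 1149.385], [0.0, 0.0, 0.0, 1.0]]
meter [598. -27. 103.] 0.69
trim [ 548. -132.  119.] 0.64
slot [ 546. -131.  124.] 0.5
block [ 446. -370.   43.] 0.56
driver [ 452. -378.  118.] 0.67
rack [472. 287.  21.] 0.89
amber_cell [467. 289.  73.] 0.43
clear_cell [506. 332.  67.] 0.69
clear_cell [466. 290.  69.] 0.45
mug_left [683. 304.  81.] 0.81
mug_left [590. -25. 108.] 0.5
spare_tap [ 375. -127.   24.] 0.63
beer_mats [386.  32.  29.] 0.62
beer_mats [470. 286.  63.] 0.56
```

```bash
python3 -c "
import cv2
t=cv2.imread('pics/top0.png');cv2.imwrite('pics/top0b.png',cv2.resize(t,(800,600),interpolation=cv2.INTER_CUBIC))"
```

```text
(no output)
```

View pics/scene0.png

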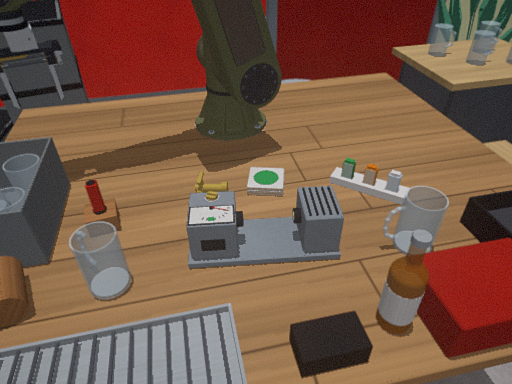

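View pics/top0b.png

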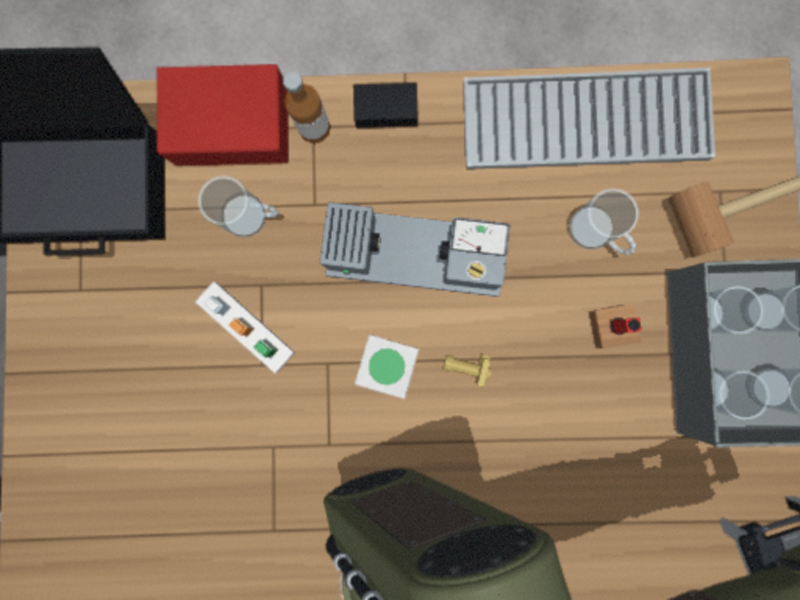

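The top view shows the meter with the screw near (477,270), the block and driver near (622,325) with a crate to the right, and the rack at (240,326) with amber in the middle pocket. I'll move above the driver for a wrist look.

```bash
cat > h.py <<'E'
from cell import manip
import numpy as np, cv2
from scipy.spatial.transform import Rotation as R
def snap(n):
    s=manip.read_state(); c=manip.camera(n)
    if n=="wrist":
        T=np.eye(4); T[:3,:3]=R.from_euler('xyz',s['eef_rot']).as_matrix(); T[:3,3]=s['eef_pos']
        c['W']=T@c['hand_eye']              # camera -> world
    else: c['W']=np.linalg.inv(c['extrinsics'])
    return s,c
def ray(c,u,v):
    d=np.array([(u-c['cx'])/c['fx'],(v-c['cy'])/c['fy']]); x=d.copy()
    for _ in range(20): x=d/(1+c['k1']*(x@x))
    w=c['W'][:3,:3]@np.array([x[0],x[1],1]); return c['W'][:3,3],w
def at_z(c,u,v,z):
    o,w=ray(c,u,v); return o+w*(z-o[2])/w[2]
def proj(c,p):
    q=np.linalg.inv(c['W'])@np.append(p,1); x=q[:2]/q[2]; x=x*(1+c['k1']*(x@x))
    return np.array([c['fx']*x[0]+c['cx'],c['fy']*x[1]+c['cy']])
def save(c,name,crop=None,k=1.5):
    im=c['pixels'][:,:,::-1]
    if crop: im=im[crop[1]:crop[3],crop[0]:crop[2]]
    cv2.imwrite('pics/'+name+'.png',cv2.resize(im,None,fx=k,fy=k,interpolation=cv2.INTER_CUBIC))
def rect(c,mask,z):
    """min-area rectangle of a mask unprojected on plane z"""
    ys,xs=np.nonzero(mask); P=np.array([at_z(c,u,v,z)[:2] for u,v in zip(xs,ys)],np.float32)
    return cv2.minAreaRect(P)
E
python3 -m crank '[{"offset":[0,0,0.04]},{"offset":[0.02,0.01,0.08]},{"offset":[0.05,0.03,0.10]},{"offset":[0.085,0.05,0.12]},{"offset":[0.12,0.07,0.12]},{"offset":[0.155,0.09,0.12]},{"offset":[0.19,0.11,0.12]},{"offset":[0.225,0.13,0.12]}]' 1 || true
python3 - <<'E'
from h import *
s,c=snap("wrist");print(s['clock'],s['eef_pos'],s['eef_rot'],np.round(c['hand_eye'],3).tolist(),c['fx'],c['k1']);save(c,'w1')
E
```

```text
1.3 [ 162.43269607 -525.45794315  177.63627596] [-3.14158304e+00 -3.10538153e-05  2.99814587e-01] [[0.001, -0.958, -0.285, 83.701], [1.0, 0.001, 0.001, 0.457], [-0.0, -0.285, 0.958, -206.773], [0.0, 0.0, 0.0, 1.0]] 272.7394356205551 0.006025123787592336$[0]: bad value
```

```bash
python3 -m crank '[{"offset":[0,0,0.04],"spin":0},{"offset":[0.02,0.01,0.08],"spin":0},{"offset":[0.05,0.03,0.10],"spin":0},{"offset":[0.085,0.05,0.12],"spin":0},{"offset":[0.12,0.07,0.12],"spin":0},{"offset":[0.155,0.09,0.12],"spin":0},{"offset":[0.19,0.11,0.12],"spin":0},{"offset":[0.225,0.13,0.12],"spin":0}]' 1
python3 - <<'E'
from h import *
s,c=snap("wrist");print(s['clock'],s['eef_pos'],s['eef_rot']);save(c,'w1')
print(proj(c,[450,-375,126]))
for t in ["driver","block"]:
    for r in manip.search_frame(c,t)[:2]: print(t,r)
E
```

```text
clock: 2.02
eef_pos: [388.6, -394.3, 298.0]
eef_rot: [3.141, -0.0, 0.3]
wrist_force: [1.0, -0.3, -0.6]
finger_gap: 93.9
2.0167 [ 388.5829278  -394.3159342   297.95021869] [ 3.14107899e+00 -2.40250244e-04  2.99656471e-01]
[255.44664973 122.63975175]
driver {'location': [449.2, -389.3, 126.2], 'conf': 0.75}
block {'location': [452.3, -384.5, 45.4], 'conf': 0.76}
```

View pics/w1.png

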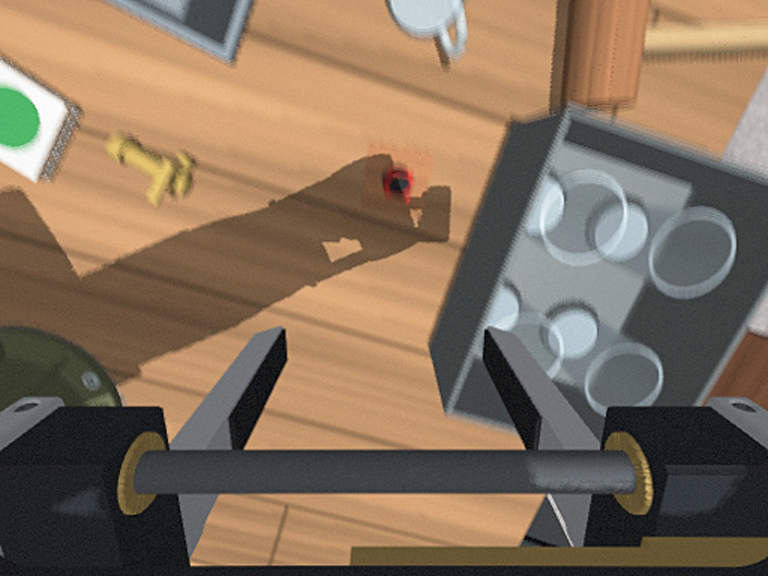

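```bash
python3 -m crank '[{"offset":[0.01,0.01,-0.02],"spin":0},{"offset":[0.015,0.01,-0.04],"spin":0},{"offset":[0.015,0.01,-0.06],"spin":0},{"offset":[0.015,0.01,-0.07],"spin":0},{"offset":[0.015,0.01,-0.07],"spin":0},{"offset":[0.015,0.01,-0.07],"spin":0},{"offset":[0.015,0.01,-0.07],"spin":0},{"offset":[0.015,0.01,-0.07],"spin":0}]' 1
python3 - <<'E'
from h import *
s,c=snap("wrist");print(s['clock'],s['eef_pos'],s['eef_rot'])
u,v=proj(c,[450,-384,90]).astype(int);print(u,v);save(c,'w2',(u-90,max(v-80,0),u+90,v+80),4)
s2,t=snap("top")
for cc in (c,t):
  for n,z in (("driver",126),("block",46)):
    for r in manip.masks_of(cc,n)[:1]: print(n,r['conf'],r['mask'].sum(),rect(cc,r['mask'],z))
E
```

```text
clock: 2.83
eef_pos: [403.9, -384.7, 228.7]
eef_rot: [3.14, -0.001, 0.303]
wrist_force: [0.0, -0.5, -0.5]
finger_gap: 94.0
2.8333 [ 403.92801135 -384.73787938  228.69683134] [ 3.14020384e+00 -7.31046704e-04  3.03352930e-01]
265 140
driver 0.77 598 ((454.0511169433594, -387.27667236328125), (32.37841796875, 27.0596866607666), 17.42222023010254)
block 0.72 1794 ((450.91131591796875, -390.529052734375), (69.92766571044922, 70.34237670898438), 8.099793434143066)
driver 0.5 175 ((452.5869140625, -376.7238464355469), (47.00078582763672, 26.261554718017578), 88.41352081298828)
block 0.83 553 ((454.53729248046875, -383.1417236328125), (72.10420989990234, 79.76834106445312), 8.027966499328613)
```

View pics/w2.png

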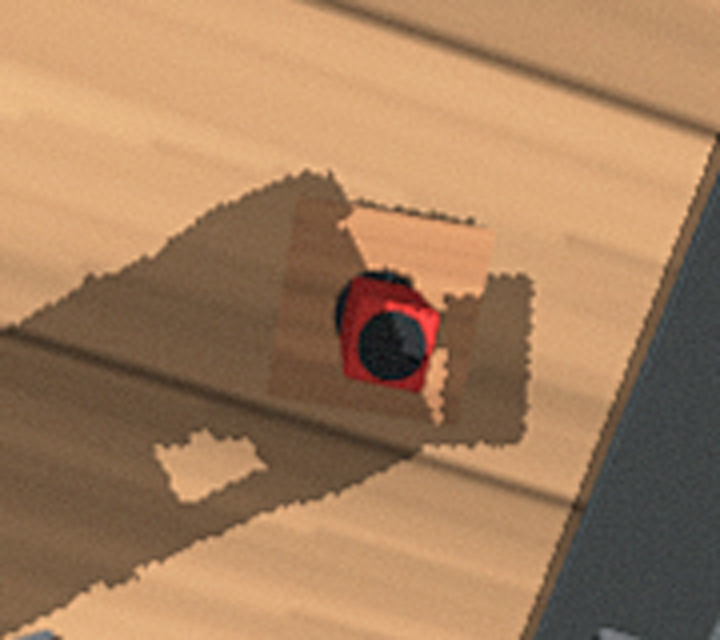

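Run:
```python
from h import *
s,c=snap("wrist"); print(s['eef_pos'],s['eef_rot'])
u0,v0=265-90,140-80
f=lambda p,z:np.round(at_z(c,u0+p[0]/4-.4,v0+p[1]/4-.4,z),1)
for p in [(305,200),(492,230),(440,425),(270,395)]: print('block',f(p,46))
for p in [(438,322),(422,392),(345,383)]: print('handle',f(p,126))
print('cap',f((393,345),128))
print('guard',f((338,310),51),f((385,271),51))
# red mask refine
im=c['pixels'].astype(int); m=(im[...,0]>110)&(im[...,1]<60)&(im[...,2]<70)
print(m.sum())
# fit meter-top projection preview of driver at block centre
for x in[448,451,454]: print(x,proj(c,[x,-387,128]),proj(c,[x,-387,46]))
```

```text
[ 403.96064725 -384.19168438  227.61659183] [-3.14149154e+00 -6.32564567e-05  3.03852349e-01]
block [ 479.4 -353.5   46. ]
block [ 489.2 -417.8   46. ]
block [ 419.3 -423.2   46. ]
block [ 411.4 -361.3   46. ]
handle [ 460.2 -399.9  126. ]
handle [ 440.1 -402.1  126. ]
handle [ 436.  -380.3  126. ]
cap [ 450.5 -389.7  128. ]
guard [ 447.9 -375.3   51. ] [ 465.3 -386.7   51. ]
189
448 [269.81453716 147.29236831] [267.01743226 139.19869378]
451 [270.65664204 144.72690368] [267.68105599 137.14132018]
454 [271.50331732 142.14751535] [268.34754291 135.07505788]
```

Run:
```python
from h import *
s,t=snap("top"); _,c=snap("wrist")
T=np.eye(4);T[:3,:3]=R.from_euler('xyz',[3.14107899e+00,-2.40250244e-04,2.99656471e-01]).as_matrix();T[:3,3]=[388.58,-394.32,297.95]
w=dict(c);w['W']=T@c['hand_eye']
def tri(p,q):
    o1,d1=ray(w,p[0]/1.5-.2,p[1]/1.5-.2);o2,d2=ray(t,q[0]/1.5625-.2,q[1]/1.5625-.2)
    A=np.array([d1,-d2]).T;k=np.linalg.lstsq(A,o2-o1,rcond=None)[0];a,b=o1+k[0]*d1,o2+k[1]*d2
    return np.round((a+b)/2),np.linalg.norm(a-b)
print(tri((567,107),(706,263)),tri((512,122),(668,268)),tri((447,412),(716,442)),tri((430,345),(690,438)))
for r in manip.masks_of(t,"meter")[:1]: print(r['conf'],rect(t,r['mask'],60))
save(t,'t2',(190,120,345,200),5)
```

```text
(array([ 546., -487.,  183.]), np.float64(4.364636273429716)) (array([ 555., -494.,   19.]), np.float64(8.402712166563557)) (array([ 262., -499.,  156.]), np.float64(0.3684491337220677)) (array([ 253., -510.,    3.]), np.float64(28.279426331999996))
0.76 ((603.0425415039062, -25.12689208984375), (335.8115234375, 135.43040466308594), 81.44146728515625)
```

View pics/t2.png

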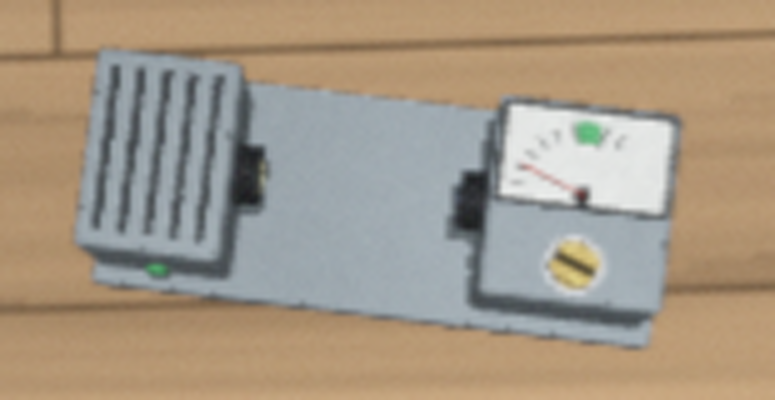

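```bash
python3 -m crank '[{"offset":[0.023,-0.002,-0.01],"spin":-4.5},{"offset":[0.046,-0.005,-0.02],"spin":-9},{"offset":[0.046,-0.005,-0.03],"spin":-9},{"offset":[0.046,-0.005,-0.06],"spin":-9},{"offset":[0.046,-0.005,-0.09],"spin":-9},{"offset":[0.046,-0.005,-0.12],"spin":-9},{"offset":[0.046,-0.005,-0.145],"spin":-9},{"offset":[0.046,-0.005,-0.145],"spin":-9}]' 0.6
python3 - <<'E'
from h import *
s,c=snap("wrist");print(s['eef_pos'],s['eef_rot'],s['finger_gap']);save(c,'w3')
E
```

```text
clock: 4.0
eef_pos: [447.8, -387.3, 77.3]
eef_rot: [-3.135, 0.005, 0.147]
wrist_force: [-0.8, 0.7, -1.2]
finger_gap: 56.5
[ 447.78201774 -387.32974299   77.32872507] [-3.13487974  0.00495312  0.14746275] 56.52536211885546
```

View pics/w3.png

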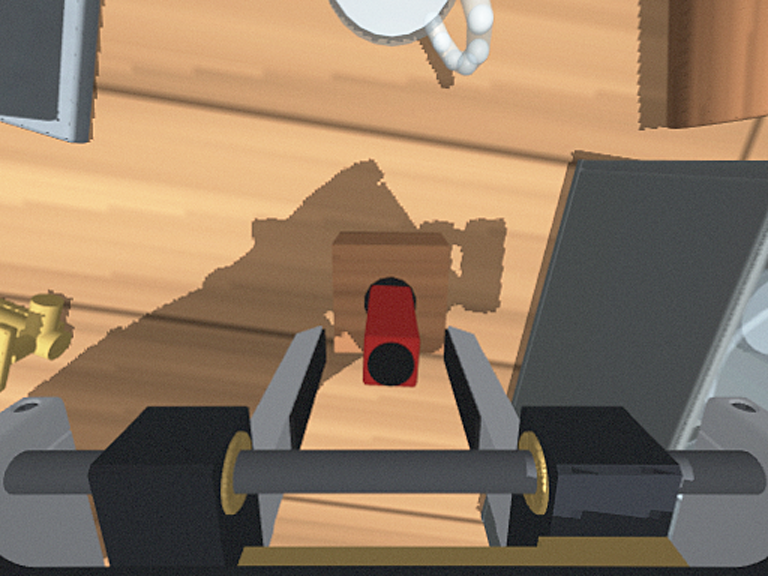

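Fingers straddle the red handle, squarely aligned. I'll check the centring and then close.

```bash
python3 - <<'E'
from h import *
s,c=snap("wrist");print(s['eef_pos'],s['eef_rot'])
g=lambda u,v,z:np.round(at_z(c,u/1.5-.2,v/1.5-.2,z),1)
print('cap',g(391,363,128),'guard ctr',g(390,299,51))
print('block corners',g(333,243,46),g(450,243,46),g(333,352,46),g(450,352,46))
E
python3 -m crank '[{"offset":[0.003,-0.002,0.006],"spin":0},{"offset":[0.003,-0.002,0.006],"spin":0},{"offset":[0.003,-0.002,0.006],"spin":0},{"offset":[0.003,-0.002,0.006],"spin":0},{"offset":[0.003,-0.002,0.006],"spin":0},{"offset":[0.003,-0.002,0.006],"spin":0},{"offset":[0.003,-0.002,0.006],"spin":0},{"offset":[0.003,-0.002,0.006],"spin":0}]' -
```

```text
[ 448.79069441 -388.28219778   80.51959069] [-3.13763679e+00  2.83111056e-03  1.47328230e-01]
cap [ 450.1 -391.6  128. ] guard ctr [ 452.9 -391.5   51. ]
block corners [ 481.1 -352.7   46. ] [ 491.5 -421.8   46. ] [ 409.9 -360.8   46. ] [ 421.2 -435.7   46. ]
clock: 4.77
eef_pos: [452.7, -391.1, 88.8]
eef_rot: [-3.141, 0.001, 0.147]
wrist_force: [0.5, 0.3, -0.3]
finger_gap: 56.3
```

```bash
python3 -m crank '[{"offset":[-0.001,0,-0.004],"spin":0},{"offset":[-0.001,0,-0.006],"spin":0},{"offset":[-0.001,0,-0.006],"spin":0},{"offset":[-0.001,0,-0.006],"spin":0},{"offset":[-0.001,0,-0.006],"spin":0},{"offset":[-0.001,0,-0.006],"spin":0},{"offset":[-0.001,0,-0.006],"spin":0},{"offset":[-0.001,0,-0.006],"spin":0}]' 0 45
python3 -m crank '[{"offset":[0,0,0.02],"spin":0},{"offset":[0,0,0.05],"spin":0},{"offset":[0,0,0.085],"spin":0},{"offset":[0,0,0.12],"spin":0},{"offset":[0,0,0.145],"spin":0},{"offset":[0,0,0.16],"spin":0},{"offset":[0,0,0.16],"spin":0},{"offset":[0,0,0.16],"spin":0}]' -
python3 - <<'E'
from h import *
s,c=snap("wrist");print(s['eef_pos'],s['eef_rot'],s['finger_gap'])
s,t=snap("scene")
p=s['eef_pos']; u,v=proj(t,[p[0],p[1],p[2]-60]).astype(int)
a=t['pixels'][v-50:v+50,u-50:u+50,::-1]; a=cv2.resize(a,(384,384),interpolation=cv2.INTER_CUBIC)
cv2.imwrite('pics/x4.png',np.hstack([cv2.resize(c['pixels'][192:384,150:370,::-1],(384,384)),a]))
E
```

```text
clock: 5.43
eef_pos: [451.7, -391.1, 82.8]
eef_rot: [-3.141, 0.001, 0.147]
wrist_force: [-0.1, -0.4, 0.4]
finger_gap: 23.8
clock: 6.1
eef_pos: [451.8, -391.2, 242.5]
eef_rot: [-3.141, 0.0, 0.147]
wrist_force: [1.1, -0.4, -1.9]
finger_gap: 23.7
[ 451.75369429 -391.16318893  242.52468569] [-3.14096368e+00  3.24877161e-04  1.47233284e-01] 23.702305948209926
```

View pics/x4.png

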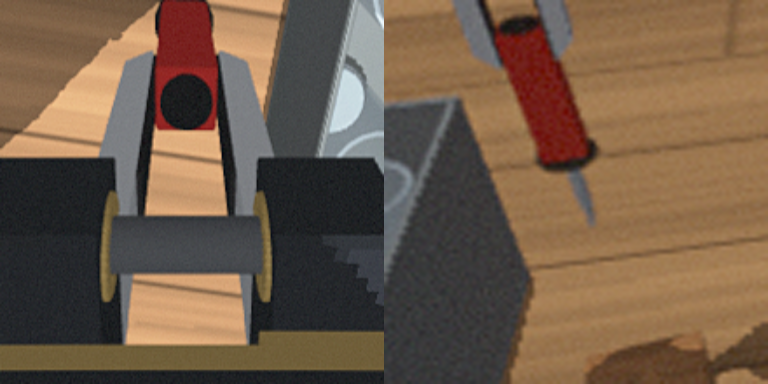

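```bash
python3 -m crank '[{"offset":[0.009,0.026,0.01],"spin":6.7},{"offset":[0.018,0.055,0.01],"spin":13.5},{"offset":[0.027,0.085,0.01],"spin":20},{"offset":[0.036,0.115,0.01],"spin":27},{"offset":[0.045,0.145,0.01],"spin":33.7},{"offset":[0.054,0.175,0.01],"spin":40.5},{"offset":[0.063,0.2,0.01],"spin":47},{"offset":[0.068,0.207,0.01],"spin":54}]' -
python3 -m crank '[{"offset":[0,0,0],"spin":0},{"offset":[0,0,0],"spin":0},{"offset":[0,0,0],"spin":0},{"offset":[0,0,0],"spin":0},{"offset":[0,0,0],"spin":0},{"offset":[0,0,0],"spin":0},{"offset":[0,0,0],"spin":0},{"offset":[0,0,0],"spin":0}]' -
python3 - <<'E'
from h import *
s,c=snap("wrist");p=s['eef_pos'];print(p,s['eef_rot'],s['joints'],s['finger_gap'])
s,t=snap("top")
c7=at_z(t,190+575/5-.4,120+264/5-.4,123);print('slot top cam',c7)
u,v=proj(c,c7).astype(int);print(u,v)
a=max(v-70,0);b=max(u-90,0);print('crop',b,a);save(c,'w5',(b,a,b+180,a+150),4)
print('cap',at_z(c,257.1,243,p[2]-78.8+124))
E
```

```text
clock: 6.87
eef_pos: [519.7, -180.5, 249.5]
eef_rot: [-3.136, 0.002, 1.098]
wrist_force: [0.4, -0.1, -1.9]
finger_gap: 23.4
clock: 7.53
eef_pos: [519.6, -180.7, 249.6]
eef_rot: [-3.136, 0.002, 1.097]
wrist_force: [-0.1, -0.4, -1.2]
finger_gap: 23.6
[ 519.59777301 -180.70849866  249.57235139] [-3.13633518e+00  1.75900272e-03  1.09685460e+00] [-4.00535921e-01  2.59711367e-01  1.40610118e+00 -1.37417773e-03
  1.48115252e+00  7.35371250e-02] 23.561562840374705
slot top cam [ 554.51822458 -130.90545727  123.        ]
263 127
crop 173 57
cap [ 519.97674478 -182.90814959  294.77235139]
```

View pics/w5.png

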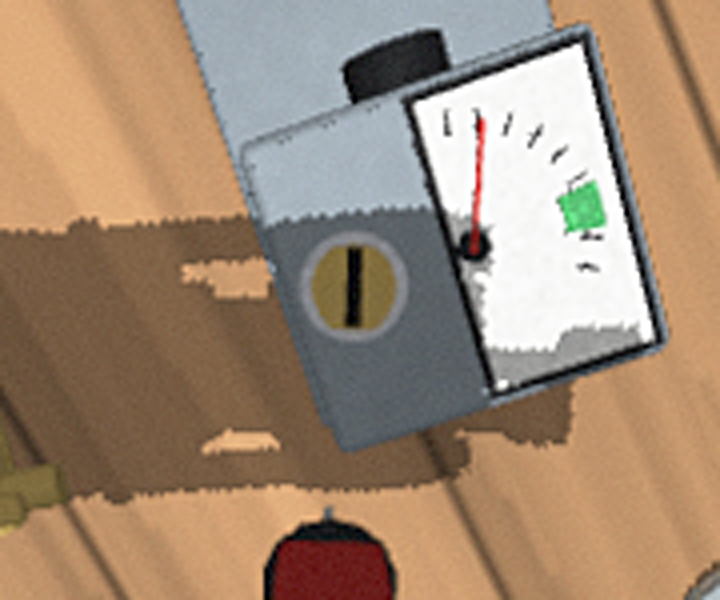

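Run:
```python
from h import *
s,c=snap("wrist");p=s['eef_pos'];y=s['eef_rot'][2]
g=lambda u,v,z:at_z(c,173+u/4-.4,57+v/4-.4,z)
a,b=g(357.5,248,123),g(352,326,123);d=a-b
print('slot',a,b,(a+b)/2,np.degrees(np.arctan2(d[1],d[0])))
print('head ctr',g(353.5,287,123), 'outer ring at119', g(354,286.5,119))
t=g(328.5,511,p[2]-78.8);print('tip corner',t)
def tool(q): q=q-p; return np.round([q[0]*np.cos(y)+q[1]*np.sin(y), q[0]*np.sin(y)-q[1]*np.cos(y)],1)
print('tool frame: tip',tool(t),'cap',tool(at_z(c,257.1,243,p[2]-78.8+124)),np.degrees(y))
n=g(482,120,119)-g(474,246,119); print('needle',np.degrees(np.arctan2(n[1],n[0])))
for A,B in [((410,98),(590,28)),((490,395),(665,345)),((590,28),(665,345)),((410,98),(490,395)),((243,148),(345,450))]:
    e=g(*A,117)-g(*B,117);print(np.degrees(np.arctan2(e[1],e[0]))%90)
```

```text
slot [ 557.89652386 -120.79365462  123.        ] [ 546.16257801 -140.40935208  123.        ] [ 552.02955093 -130.60150335  123.        ] 59.11248991915263
head ctr [ 551.75676606 -130.33151693  123.        ] outer ring at119 [ 551.8704992  -130.55263699  119.        ]
tip corner [ 519.90376948 -177.03064548  170.77175793]
tool frame: tip [ 3.3 -1.4] cap [-1.8  1.3] 62.8692436840054
needle 61.30388616546018
82.928808623391
79.19046323352768
80.97078693589
80.09000718701586
81.37073681046621
```

```bash
python3 -m crank '[{"offset":[0.011,0.017,0],"spin":-1},{"offset":[0.023,0.034,0],"spin":-2},{"offset":[0.0345,0.0515,0],"spin":-3},{"offset":[0.0345,0.0515,-0.015],"spin":-3},{"offset":[0.0345,0.0515,-0.03],"spin":-3},{"offset":[0.0345,0.0515,-0.04],"spin":-3},{"offset":[0.0345,0.0515,-0.04],"spin":-3},{"offset":[0.0345,0.0515,-0.04],"spin":-3}]' -
python3 - <<'E'
from h import *
s,c=snap("wrist");p=s['eef_pos'];print(p,s['eef_rot'])
u,v=proj(c,[p[0],p[1],123]).astype(int);print(u,v)
s,t=snap("scene");a,b=proj(t,[p[0],p[1],123]).astype(int)
A=cv2.resize(c['pixels'][v-60:v+20,u-40:u+40,::-1],(400,400),interpolation=cv2.INTER_CUBIC)
B=cv2.resize(t['pixels'][b-30:b+20,a-25:a+25,::-1],(400,400),interpolation=cv2.INTER_CUBIC)
cv2.imwrite('pics/x6.png',np.hstack([A,B]))
E
```

```text
clock: 8.35
eef_pos: [554.1, -129.2, 209.7]
eef_rot: [-3.136, 0.002, 1.045]
wrist_force: [1.1, 0.0, 0.3]
finger_gap: 23.4
[ 554.06557585 -129.16300421  209.66182579] [-3.13585832e+00  1.86939070e-03  1.04473513e+00]
256 185
```

View pics/x6.png

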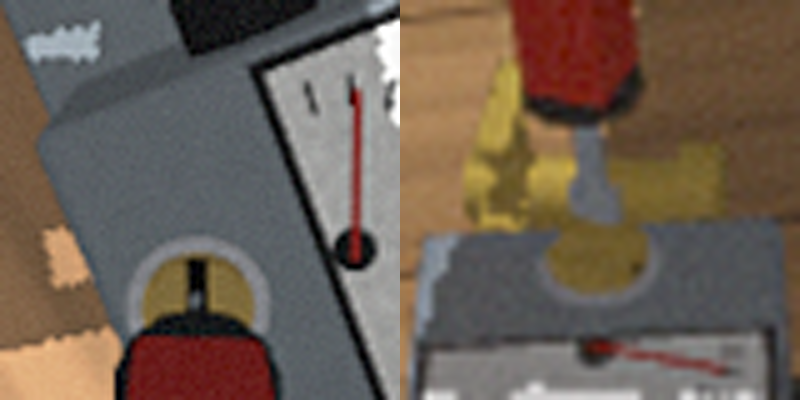

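The blade tip sits in line with the slot (left panel, tip at (195,298), slot centre line x≈198). Descend gently.

```bash
python3 -m crank '[{"offset":[0,0,-0.003],"spin":0},{"offset":[0,0,-0.005],"spin":0},{"offset":[0,0,-0.007],"spin":0},{"offset":[0,0,-0.009],"spin":0},{"offset":[0,0,-0.011],"spin":0},{"offset":[0,0,-0.012],"spin":0},{"offset":[0,0,-0.012],"spin":0},{"offset":[0,0,-0.012],"spin":0}]' -
```

```text
clock: 9.12
eef_pos: [554.4, -129.3, 198.5]
eef_rot: [-3.137, 0.001, 1.045]
wrist_force: [-0.1, -0.1, -0.7]
finger_gap: 23.8
```

```bash
python3 -m crank '[{"offset":[0,0,-0.002],"spin":0},{"offset":[0.0002,-0.0002,-0.002],"spin":-6.5},{"offset":[0.0004,-0.0003,-0.002],"spin":-13},{"offset":[0.0005,-0.0005,-0.002],"spin":-20},{"offset":[0.0007,-0.0007,-0.002],"spin":-27},{"offset":[0.0008,-0.001,-0.002],"spin":-34},{"offset":[0.0009,-0.0012,-0.002],"spin":-41},{"offset":[0.001,-0.0014,-0.002],"spin":-48}]' -
python3 - <<'E'
from h import *
s,c=snap("wrist");p=s['eef_pos'];y=s['eef_rot'][2];print(p,s['eef_rot'],s['wrist_force'],s['moment'])
im=c['pixels'].astype(int);m=((im[...,0]-im[...,1]>60)&(im[...,0]>110)).astype(np.uint8)
n,l,st,ce=cv2.connectedComponentsWithStats(m)
for i in range(1,n):
    if st[i,4]>15: 
        ys,xs=np.nonzero(l==i);P=np.array([at_z(c,u,v,119)[:2] for u,v in zip(xs,ys)])
        C=P-P.mean(0);w,V=np.linalg.eigh(C.T@C);print(st[i],P.mean(0),np.degrees(np.arctan2(V[1,1],V[0,1])),np.sqrt(w/len(P)))
E
```

```text
clock: 9.78
eef_pos: [555.3, -131.0, 196.4]
eef_rot: [-3.138, 0.002, 0.201]
wrist_force: [-0.8, -2.0, -1.6]
finger_gap: 23.8
[ 555.34315636 -131.00664104  196.35682343] [-3.13808793e+00  1.91935819e-03  2.00883210e-01] [-0.82201149 -1.96792299 -1.64087618] [-0.67855376  0.10656528  0.03233996]
[259 126  11  35  53] [ 605.96446883 -128.89243145] -153.82476404758395 [ 0.4565922  10.94709805]
[239 225  36  32 370] [ 498.49473084 -143.43693716] 118.97970229893704 [13.86080153 15.0335093 ]
```

```bash
cat > needle.py <<'E'
from h import *
s,c=snap("wrist");p=s['eef_pos'];print(p,s['eef_rot'],s['wrist_force'],s['moment'])
im=c['pixels'].astype(int);m=((im[...,0]-im[...,1]>60)&(im[...,0]>110)).astype(np.uint8)
n,l,st,ce=cv2.connectedComponentsWithStats(m)
for i in range(1,n):
    if 15<st[i,4]<200:
        ys,xs=np.nonzero(l==i);P=np.array([at_z(c,u,v,119)[:2] for u,v in zip(xs,ys)])
        C=P-P.mean(0);w,V=np.linalg.eigh(C.T@C);print(st[i],P.mean(0),np.degrees(np.arctan2(V[1,1],V[0,1])),np.sqrt(w/len(P)))
g=((im[...,1]-im[...,0]>60)&(im[...,1]-im[...,2]>30)).astype(np.uint8)
n,l,st,ce=cv2.connectedComponentsWithStats(g)
for i in range(1,n):
    if st[i,4]>25: print('green',st[i,4],at_z(c,*ce[i],119))
E
python3 -m crank '[{"offset":[0.0002,-0.0003,0],"spin":-5},{"offset":[0.0001,-0.0005,0],"spin":-10},{"offset":[0,-0.0007,0],"spin":-15},{"offset":[0,-0.001,0],"spin":-20},{"offset":[0,-0.0012,0],"spin":-25},{"offset":[0,-0.0014,0],"spin":-30},{"offset":[0,-0.0014,0],"spin":-35},{"offset":[0,-0.0014,0],"spin":-35}]' -
python3 needle.py
```

```text
clock: 10.5
eef_pos: [554.9, -132.9, 196.3]
eef_rot: [-3.139, 0.003, -0.421]
wrist_force: [-3.8, -2.1, 0.2]
finger_gap: 23.7
[ 554.8956805  -132.87765403  196.27346247] [-3.13921691e+00  2.67813038e-03 -4.20925609e-01] [-3.82870209 -2.14302036  0.24923906] [-0.75305435  0.94582151  0.07796143]
[237 125  11  35  54] [ 607.58361963 -139.73063127] 170.64657019270265 [ 0.46785062 10.6665091 ]
[471 130  13   8  27] [ 515.93049096 -361.98948271] 100.3579668787954 [0.95261847 3.76183947]
[477 142  12   9  27] [ 501.40859934 -364.81107929] 96.42835624917684 [0.92748893 3.73759722]
[433 151  13   9  22] [ 510.47523068 -321.50700407] 99.68020716670588 [0.86249573 4.03600288]
[450 156  15  10  37] [ 497.41993528 -337.95300454] 97.36524411272049 [1.14675197 4.17387848]
[450 174  24  12  45] [ 474.72227434 -336.99163391] 94.79939454243534 [0.95220703 7.14563706]
green 111 [ 623.0621457 -141.6874291  119.       ]
green 40 [456.48225097 177.41002856 119.        ]
green 41 [451.83139116 187.4695829  119.        ]
```

```bash
python3 -m crank '[{"offset":[0,0,0],"spin":4},{"offset":[0,0,0],"spin":10},{"offset":[0,0,0.004],"spin":10},{"offset":[0,0,0.012],"spin":10},{"offset":[0,0,0.025],"spin":10},{"offset":[0,0,0.045],"spin":10},{"offset":[0,0,0.048],"spin":10},{"offset":[0,0,0.048],"spin":10}]' -
python3 needle.py
```

```text
clock: 11.22
eef_pos: [555.6, -132.9, 245.8]
eef_rot: [-3.139, -0.0, -0.242]
wrist_force: [0.0, -0.0, -1.1]
finger_gap: 23.7
[ 555.55643352 -132.87624371  245.76117859] [-3.13906892e+00 -4.68148754e-04 -2.42216584e-01] [ 0.01523751 -0.00908668 -1.10079676] [ 0.0249287   0.02851478 -0.02094897]
[250 121   4  31  40] [ 607.6552072  -139.93330804] 170.92456364488984 [ 0.46460652 10.66684414]
[437 164  15   8  24] [ 512.43885371 -362.4557773 ] 97.85126387363539 [0.77296797 5.51116746]
[412 175   9   6  17] [ 507.32625599 -327.33169878] 105.3673034833131 [1.16708555 3.11150067]
[427 175  28  13  67] [ 496.26754003 -357.32843535] 98.22412136918834 [1.30437014 9.91155582]
[417 185   9   4  18] [ 493.64154076 -333.65094651] 94.58193725651604 [1.01096414 2.87263294]
[423 197  17   9  41] [ 471.02844655 -344.52745973] 100.11072129393162 [1.31354073 6.00305669]
[413 204   7   5  16] [ 469.29311071 -324.61533668] 95.07796642303101 [1.28175793 2.61394444]
green 82 [ 623.04914653 -141.62671149  119.        ]
green 324 [456.62781463 -10.63544692 119.        ]
green 31 [455.26790423 187.54396389 119.        ]
```

```bash
python3 -m crank '[{"offset":[-0.010,-0.025,0],"spin":3},{"offset":[-0.025,-0.061,0],"spin":6},{"offset":[-0.040,-0.098,0],"spin":9},{"offset":[-0.055,-0.135,0],"spin":12},{"offset":[-0.069,-0.172,0],"spin":15},{"offset":[-0.084,-0.208,0],"spin":18},{"offset":[-0.098,-0.243,0],"spin":21},{"offset":[-0.1039,-0.2582,0],"spin":22.3}]' -
python3 -m crank '[{"offset":[0,0,0],"spin":0},{"offset":[0,0,0],"spin":0},{"offset":[0,0,-0.02],"spin":0},{"offset":[0,0,-0.05],"spin":0},{"offset":[0,0,-0.075],"spin":0},{"offset":[0,0,-0.095],"spin":0},{"offset":[0,0,-0.095],"spin":0},{"offset":[0,0,-0.095],"spin":0}]' -
python3 - <<'E'
from h import *
s,c=snap("wrist");print(s['eef_pos'],s['eef_rot'],s['wrist_force']);save(c,'w7',(150,100,400,300),3)
E
```

```text
clock: 11.93
eef_pos: [448.8, -394.3, 242.7]
eef_rot: [-3.138, 0.003, 0.147]
wrist_force: [-0.5, 0.5, -1.4]
finger_gap: 23.6
clock: 12.6
eef_pos: [449.2, -393.0, 147.5]
eef_rot: [-3.136, 0.004, 0.148]
wrist_force: [-0.5, -0.5, -0.7]
finger_gap: 24.1
[ 449.22927905 -392.96226881  147.46062519] [-3.13643036  0.00412093  0.14756734] [-0.45793288 -0.45989469 -0.66704505]
```

View pics/w7.png

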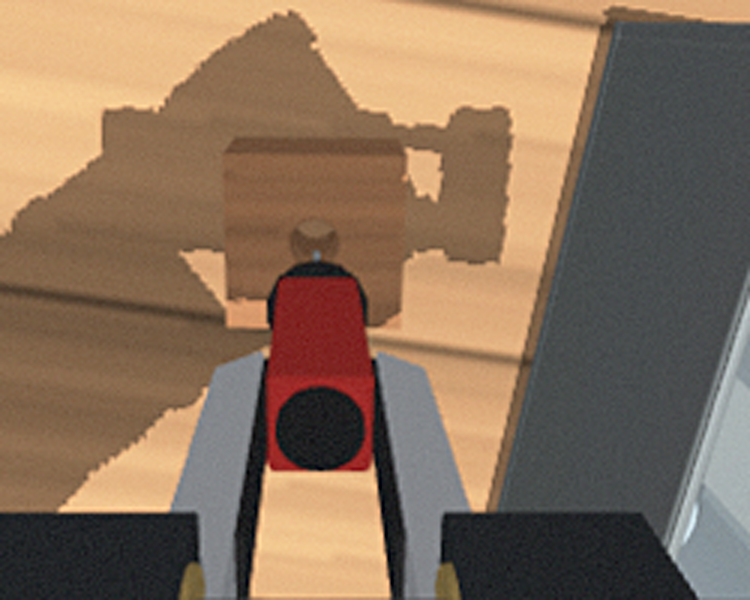

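The tip (317,257) is in line with the hole (315,240). I'll correct by +2.5/+2 mm, lower and release.

```bash
python3 -m crank '[{"offset":[0.0025,0.002,0],"spin":0},{"offset":[0.0025,0.002,-0.005],"spin":0},{"offset":[0.0025,0.002,-0.015],"spin":0},{"offset":[0.0025,0.002,-0.03],"spin":0},{"offset":[0.0025,0.002,-0.045],"spin":0},{"offset":[0.0025,0.002,-0.058],"spin":0},{"offset":[0.0025,0.002,-0.063],"spin":0},{"offset":[0.0025,0.002,-0.063],"spin":0}]' -
```

```text
clock: 13.32
eef_pos: [451.6, -391.2, 84.4]
eef_rot: [-3.137, 0.004, 0.147]
wrist_force: [-0.1, 0.5, -1.0]
finger_gap: 23.5
```

```bash
python3 -m crank '[{"offset":[0,0,-0.001],"spin":0},{"offset":[0,0,-0.001],"spin":0},{"offset":[0,0,-0.001],"spin":0},{"offset":[0,0,-0.001],"spin":0},{"offset":[0,0,-0.001],"spin":0},{"offset":[0,0,-0.001],"spin":0},{"offset":[0,0,-0.001],"spin":0},{"offset":[0,0,-0.001],"spin":0}]' 0.6
python3 -m crank '[{"offset":[0,0,0.02],"spin":0},{"offset":[0,0,0.06],"spin":0},{"offset":[0,0,0.1],"spin":0},{"offset":[0,0,0.14],"spin":0},{"offset":[0,0,0.16],"spin":0},{"offset":[-0.01,0.01,0.18],"spin":0},{"offset":[-0.03,0.04,0.18],"spin":0},{"offset":[-0.05,0.07,0.18],"spin":0}]' -
python3 - <<'E'
from h import *
s,c=snap("wrist")
u,v=proj(c,[450,-389,90]).astype(int);print(u,v)
for n,z in (("driver",126),("block",46)):
    for r in manip.masks_of(c,n)[:1]: print(n,r['conf'],r['mask'].sum(),rect(c,r['mask'],z))
s,t=snap("scene");a,b=proj(t,[450,-389,60]).astype(int)
v=max(v,60);a=max(a,45)
A=cv2.resize(c['pixels'][v-60:v+60,u-60:u+60,::-1],(400,400),interpolation=cv2.INTER_CUBIC)
B=cv2.resize(t['pixels'][b-45:b+45,a-45:a+45,::-1],(400,400),interpolation=cv2.INTER_CUBIC)
cv2.imwrite('pics/x8.png',np.hstack([A,B]))
t=manip.camera("top")
for n in("rack","amber_cell","green_cell","clear_cell"):
    for r in manip.masks_of(t,n)[:1]:
        t['W']=np.linalg.inv(t['extrinsics']);print(n,r['conf'],r['mask'].sum(),rect(t,r['mask'],22 if n=='rack' else 70))
E
```

```text
clock: 13.98
eef_pos: [451.6, -391.2, 83.4]
eef_rot: [-3.137, 0.004, 0.147]
wrist_force: [0.5, 0.1, 0.1]
finger_gap: 56.6
clock: 14.65
eef_pos: [401.1, -320.8, 263.8]
eef_rot: [-3.138, 0.003, 0.147]
wrist_force: [0.5, -0.5, 0.2]
finger_gap: 56.4
310 141
driver 0.89 640 ((452.7613220214844, -383.90472412109375), (43.7882194519043, 28.01024627685547), 71.55765533447266)
block 0.98 1659 ((449.9674987792969, -388.7966003417969), (71.34923553466797, 75.98125457763672), 8.44253158569336)
rack 0.79 877 ((471.5682373046875, 292.59356689453125), (203.48594665527344, 52.89044189453125), 47.09282302856445)
amber_cell 0.5 143 ((471.48675537109375, 286.297607421875), (39.911033630371094, 31.231033325195312), 44.01820755004883)
green_cell 0.54 94 ((431.2594909667969, 244.8722381591797), (31.812612533569336, 23.383163452148438), 43.955474853515625)
clear_cell 0.64 127 ((510.5462646484375, 329.3122253417969), (39.416622161865234, 28.059425354003906), 88.3382339477539)
```

View pics/x8.png

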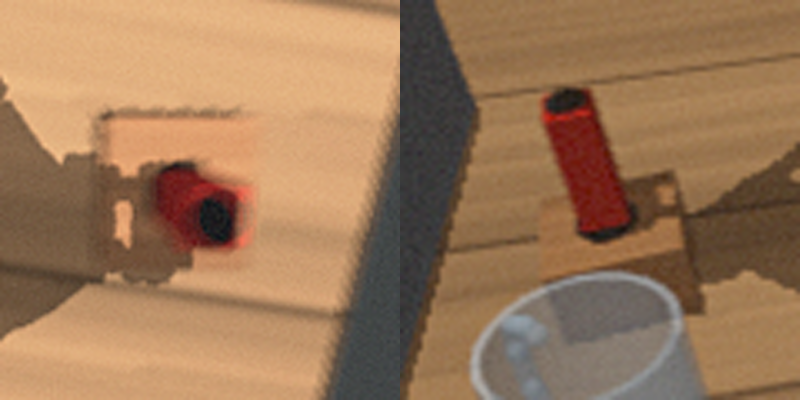

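Driver stands seated on its guard in the block. On to the rack.

```bash
python3 -m crank '[{"offset":[0.002,0.03,0.01],"spin":3},{"offset":[0.004,0.068,0.02],"spin":6},{"offset":[0.006,0.106,0.02],"spin":9},{"offset":[0.008,0.144,0.02],"spin":12},{"offset":[0.010,0.182,0.02],"spin":15},{"offset":[0.012,0.220,0.02],"spin":18},{"offset":[0.014,0.258,0.02],"spin":20},{"offset":[0.016,0.290,0.02],"spin":22}]' 0.7
python3 -m crank '[{"offset":[0.002,0.035,0],"spin":2},{"offset":[0.004,0.073,0],"spin":4},{"offset":[0.006,0.111,0],"spin":7},{"offset":[0.008,0.149,0],"spin":10},{"offset":[0.010,0.187,-0.01],"spin":13},{"offset":[0.012,0.225,-0.02],"spin":15},{"offset":[0.014,0.260,-0.03],"spin":16.5},{"offset":[0.014,0.275,-0.04],"spin":16.5}]' -
python3 -m crank '[{"offset":[0,0,0],"spin":0},{"offset":[0,0,0],"spin":0},{"offset":[0,0,0],"spin":0},{"offset":[0,0,0],"spin":0},{"offset":[0,0,0],"spin":0},{"offset":[0,0,0],"spin":0},{"offset":[0,0,0],"spin":0},{"offset":[0,0,0],"spin":0}]' -
cat > rack.py <<'E'
from h import *
s,c=snap("wrist");print(s['eef_pos'],s['eef_rot'],s['joints'])
for n in("rack","amber_cell","green_cell","clear_cell"):
    for r in manip.masks_of(c,n)[:2]: 
        print(n,r['conf'],r['mask'].sum(),rect(c,r['mask'],22 if n=='rack' else 70))
im=c['pixels']; h=cv2.cvtColor(im,cv2.COLOR_RGB2HSV)
m=((h[...,0]<17)&(h[...,0]>4)&(h[...,1]>170)&(h[...,2]>110)).astype(np.uint8)
n,l,st,ce=cv2.connectedComponentsWithStats(m)
for i in range(1,n):
    if st[i,4]>40: print('orange',st[i],rect(c,l==i,74))
save(c,'w9')
E
python3 rack.py
```

```text
clock: 15.77
eef_pos: [418.0, -29.8, 283.1]
eef_rot: [-3.136, 0.004, 0.533]
wrist_force: [0.4, -0.2, 0.4]
finger_gap: 65.7
clock: 16.43
eef_pos: [432.0, 248.6, 242.0]
eef_rot: [-3.136, 0.005, 0.825]
wrist_force: [0.3, -0.2, -1.0]
finger_gap: 65.9
clock: 17.1
eef_pos: [432.1, 248.4, 242.2]
eef_rot: [-3.136, 0.004, 0.824]
wrist_force: [0.8, 0.5, -0.7]
finger_gap: 65.4
[432.10371743 248.3735563  242.23627242] [-3.13562981  0.00433394  0.82434457] [0.44581818 0.14384896 1.56103061 0.00397155 1.4429448  1.1917642 ]
rack 0.79 3331 ((468.89361572265625, 294.737548828125), (197.86248779296875, 49.89573669433594), 47.15925598144531)
amber_cell 0.91 349 ((470.33441162109375, 295.619140625), (30.340248107910156, 20.412979125976562), 47.29593276977539)
green_cell 0.63 359 ((432.29620361328125, 254.70884704589844), (37.40015411376953, 18.582897186279297), 47.335079193115234)
clear_cell 0.83 392 ((508.8050231933594, 338.00762939453125), (31.226686477661133, 18.27533721923828), 47.25442123413086)
clear_cell 0.74 330 ((469.8222961425781, 296.0911865234375), (30.340940475463867, 19.108333587646484), 47.29423141479492)
orange [247 114  12  23 253] ((469.1118469238281, 296.2230529785156), (28.74530029296875, 14.882993698120117), 47.31827926635742)
```

```bash
python3 -m crank '[{"offset":[0.018,0.023,0],"spin":0},{"offset":[0.037,0.047,0],"spin":0},{"offset":[0.037,0.047,-0.02],"spin":0},{"offset":[0.037,0.047,-0.055],"spin":0},{"offset":[0.037,0.047,-0.09],"spin":0},{"offset":[0.037,0.047,-0.12],"spin":0},{"offset":[0.037,0.047,-0.13],"spin":0},{"offset":[0.037,0.047,-0.13],"spin":0}]' -
python3 rack.py
```

```text
clock: 18.02
eef_pos: [468.0, 295.1, 110.0]
eef_rot: [-3.134, 0.009, 0.825]
wrist_force: [0.0, 0.4, 0.9]
finger_gap: 66.1
[468.0462993  295.14476513 110.03694775] [-3.13418278  0.00856848  0.82488759] [0.49413104 0.37751367 1.58105884 0.00454525 1.19353409 1.23837494]
rack 0.65 5269 ((469.33477783203125, 295.47119140625), (197.59002685546875, 50.949615478515625), 47.54913330078125)
amber_cell 0.86 812 ((474.02081298828125, 300.0263671875), (40.69778060913086, 18.878498077392578), 46.74903106689453)
green_cell 0.68 872 ((436.7527770996094, 261.1028747558594), (50.209110260009766, 20.414602279663086), 47.5604248046875)
clear_cell 0.7 773 ((510.5842590332031, 339.83160400390625), (30.695844650268555, 19.363828659057617), 46.68221664428711)
orange [249 171  16  10  67] ((484.5069580078125, 311.8083190917969), (8.307967185974121, 13.428112030029297), 59.12303924560547)
orange [248 182  18  29 516] ((471.0118103027344, 297.42230224609375), (27.651470184326172, 16.132349014282227), 47.42266082763672)
```

```bash
python3 -m crank '[{"offset":[0.001,0.0005,-0.015],"spin":0},{"offset":[0.001,0.0005,-0.035],"spin":0},{"offset":[0.001,0.0005,-0.055],"spin":0},{"offset":[0.001,0.0005,-0.07],"spin":0},{"offset":[0.001,0.0005,-0.078],"spin":0},{"offset":[0.001,0.0005,-0.08],"spin":0},{"offset":[0.001,0.0005,-0.08],"spin":0},{"offset":[0.001,0.0005,-0.08],"spin":0}]' -
python3 - <<'E'
from h import *
s,c=snap("wrist");print(s['eef_pos']);save(c,'w10')
E
```

```text
clock: 18.93
eef_pos: [471.5, 296.9, 35.3]
eef_rot: [-3.137, 0.0, 0.825]
wrist_force: [-0.3, -0.0, -0.2]
finger_gap: 65.7
[471.45191609 296.935077    35.25367978]
```

View pics/w10.png

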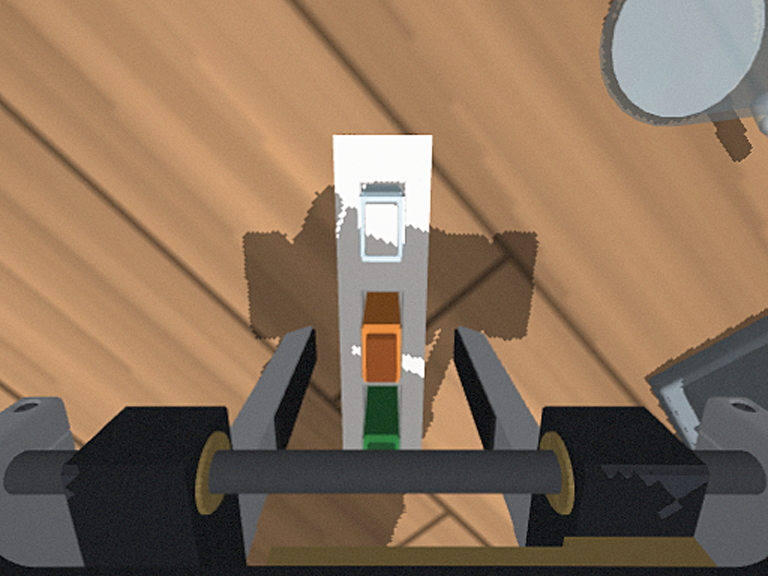

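```bash
python3 - <<'E'
from h import *
s,c=snap("wrist");print(s['eef_pos'])
for v in (325,353,382): print(at_z(c,381.5/1.5-.2,v/1.5-.2,74 if v<400 else 66))
E
python3 -m crank '[{"offset":[-0.001,-0.001,-0.002],"spin":0},{"offset":[-0.0015,-0.001,-0.004],"spin":0},{"offset":[-0.0015,-0.001,-0.005],"spin":0},{"offset":[-0.0015,-0.001,-0.005],"spin":0},{"offset":[-0.0015,-0.001,-0.005],"spin":0},{"offset":[-0.0015,-0.001,-0.005],"spin":0},{"offset":[-0.0015,-0.001,-0.005],"spin":0},{"offset":[-0.0015,-0.001,-0.005],"spin":0}]' -
```

```text
[471.4546362  296.95103293  35.25759779]
[480.7280594  307.91912844  74.        ]
[471.49265575 297.946606    74.        ]
[461.50438206 287.16100039  74.        ]
clock: 19.7
eef_pos: [469.9, 295.9, 30.2]
eef_rot: [-3.137, 0.0, 0.825]
wrist_force: [0.2, -0.3, -0.3]
finger_gap: 66.0
```

```bash
python3 -m crank '[{"offset":[0.0005,0.0005,0],"spin":0},{"offset":[0.0005,0.0005,0],"spin":0},{"offset":[0.0005,0.0005,0],"spin":0},{"offset":[0.0005,0.0005,0],"spin":0},{"offset":[0.0005,0.0005,0],"spin":0},{"offset":[0.0005,0.0005,0],"spin":0},{"offset":[0.0005,0.0005,0],"spin":0},{"offset":[0.0005,0.0005,0],"spin":0}]' 0 20
python3 -m crank '[{"offset":[0,0,0],"spin":0},{"offset":[0,0,0.002],"spin":0},{"offset":[0,0,0.008],"spin":0},{"offset":[0,0,0.018],"spin":0},{"offset":[0,0,0.035],"spin":0},{"offset":[0,0,0.06],"spin":0},{"offset":[0,0,0.095],"spin":0},{"offset":[0,0,0.13],"spin":0}]' -
```

```text
clock: 20.37
eef_pos: [470.4, 296.4, 30.2]
eef_rot: [-3.137, 0.0, 0.825]
wrist_force: [-0.8, 0.1, 0.3]
finger_gap: 19.6
clock: 21.03
eef_pos: [470.0, 296.2, 162.3]
eef_rot: [-3.137, 0.0, 0.825]
wrist_force: [1.6, 0.5, 0.1]
finger_gap: 19.7
```

```bash
cat > fit.py <<'E'
from h import *
import sys
from scipy.optimize import minimize
B=[((-65,65),(-178,152),(0,18)),((-55,55),(70,150),(18,119)),((-55,55),(-170,-70),(18,115)),((-17,17),(55,70),(61,95)),((-17,17),(-70,-55),(61,95))]
V=[np.array([[x,y,z] for x in b[0] for y in b[1] for z in b[2]],float) for b in B]
K=4
def sil(c,q):
    m=np.zeros((384*K,512*K),np.uint8);a=q[2];Rz=np.array([[np.cos(a),-np.sin(a),0],[np.sin(a),np.cos(a),0],[0,0,1]])
    for v in V:
        P=np.array([proj(c,Rz@p+[q[0],q[1],0]) for p in v]);P=((P+.5)*K-.5)
        cv2.fillConvexPoly(m,cv2.convexHull(np.round(P).astype(np.int32)),1)
    return cv2.resize(m.astype(np.float32),(512,384),interpolation=cv2.INTER_AREA)
def fit(c,mask,q0=(604,-17,-.159)):
    mk=mask.astype(np.float32)
    f=lambda q:np.abs(sil(c,[q[0],q[1],q[2]/100])-mk).sum()/mk.sum()
    x0=[q0[0],q0[1],q0[2]*100]
    r=minimize(f,x0,method='Nelder-Mead',options=dict(initial_simplex=[x0,[x0[0]+6,x0[1],x0[2]],[x0[0],x0[1]+6,x0[2]],[x0[0],x0[1],x0[2]+4]],maxfev=150))
    return np.round(r.x,1),round(r.fun,3),round(f(x0),3)
for n in sys.argv[1:]:
    s,c=snap(n)
    for r in manip.masks_of(c,"meter")[:1]: print(n,r['conf'],r['mask'].sum(),fit(c,r['mask']))
E
python3 fit.py top scene
```

```text
top 0.62 5317 (array([605.4, -16.7, -14.4]), np.float64(0.036), np.float32(0.05))
scene 0.74 9573 (array([599.8, -17.1, -15.1]), np.float64(0.05), np.float32(0.066))
```

```bash
sed -i 's/    f=lambda q:np.abs(sil(c,\[q\[0\],q\[1\],q\[2\]\/100\])-mk)/    H=190 if len(sys.argv)==2 else 384\n    f=lambda q:np.abs(sil(c,[q[0],q[1],q[2]\/100])-mk)[:H]/; s/\.sum()\/mk\.sum()/.sum()\/mk[:H].sum()/' fit.py
python3 -m crank '[{"offset":[0,0,0.03],"spin":0},{"offset":[0,-0.01,0.06],"spin":2},{"offset":[0.005,-0.03,0.085],"spin":5},{"offset":[0.012,-0.06,0.088],"spin":8},{"offset":[0.022,-0.096,0.088],"spin":12},{"offset":[0.032,-0.132,0.088],"spin":16},{"offset":[0.042,-0.168,0.088],"spin":20},{"offset":[0.052,-0.204,0.088],"spin":24}]' -
python3 -m crank '[{"offset":[0.01,-0.036,0],"spin":2},{"offset":[0.020,-0.072,0],"spin":4},{"offset":[0.030,-0.108,0],"spin":6},{"offset":[0.040,-0.144,0],"spin":8},{"offset":[0.050,-0.180,0],"spin":9.7},{"offset":[0.060,-0.21,0],"spin":9.7},{"offset":[0.063,-0.222,0],"spin":9.7},{"offset":[0.063,-0.222,0],"spin":9.7}]' -
python3 -m crank '[{"offset":[0,0,0],"spin":0},{"offset":[0,0,0],"spin":0},{"offset":[0,0,0],"spin":0},{"offset":[0,0,0],"spin":0},{"offset":[0,0,0],"spin":0},{"offset":[0,0,0],"spin":0},{"offset":[0,0,0],"spin":0},{"offset":[0,0,0],"spin":0}]' -
python3 fit.py wrist
```

```text
clock: 21.9
eef_pos: [522.3, 90.8, 248.5]
eef_rot: [-3.136, -0.001, 1.247]
wrist_force: [0.4, 0.1, -0.0]
finger_gap: 19.7
clock: 22.57
eef_pos: [585.1, -133.4, 246.7]
eef_rot: [-3.133, -0.001, 1.414]
wrist_force: [0.0, 0.9, -0.7]
finger_gap: 19.7
clock: 23.23
eef_pos: [585.1, -133.2, 246.7]
eef_rot: [-3.133, -0.001, 1.414]
wrist_force: [0.4, -0.3, -0.7]
finger_gap: 19.7
wrist 0.67 17888 (array([603.4, -14.2, -14.9]), np.float64(0.018), np.float32(0.021))
```

```bash
python3 -m crank '[{"offset":[0.004,0.025,0],"spin":0.4},{"offset":[0.009,0.055,0],"spin":0.4},{"offset":[0.014,0.085,0],"spin":0.4},{"offset":[0.0175,0.108,0],"spin":0.4},{"offset":[0.0186,0.117,0],"spin":0.4},{"offset":[0.0186,0.117,0],"spin":0.4},{"offset":[0.0186,0.117,-0.02],"spin":0.4},{"offset":[0.0186,0.117,-0.05],"spin":0.4}]' -
python3 -m crank '[{"offset":[0,0,0],"spin":0},{"offset":[0,0,0],"spin":0},{"offset":[0,0,0],"spin":0},{"offset":[0,0,0],"spin":0},{"offset":[0,0,0],"spin":0},{"offset":[0,0,0],"spin":0},{"offset":[0,0,0],"spin":0},{"offset":[0,0,0],"spin":0}]' -
python3 fit.py wrist
```

```text
clock: 24.0
eef_pos: [604.8, -17.6, 198.7]
eef_rot: [-3.139, -0.001, 1.42]
wrist_force: [0.6, 0.3, 0.3]
finger_gap: 19.5
clock: 24.67
eef_pos: [604.8, -17.6, 199.0]
eef_rot: [-3.139, -0.002, 1.42]
wrist_force: [-0.6, 0.2, -0.8]
finger_gap: 19.8
```

```bash
python3 -m crank '[{"offset":[-0.001,0.001,-0.02],"spin":0},{"offset":[-0.001,0.001,-0.045],"spin":0},{"offset":[-0.001,0.001,-0.07],"spin":0},{"offset":[-0.001,0.001,-0.09],"spin":0},{"offset":[-0.001,0.001,-0.11],"spin":0},{"offset":[-0.001,0.001,-0.121],"spin":0},{"offset":[-0.001,0.001,-0.126],"spin":0},{"offset":[-0.001,0.001,-0.126],"spin":0}]' -
python3 -m crank '[{"offset":[0,0,0],"spin":0},{"offset":[0,0,0],"spin":0},{"offset":[0,0,0],"spin":0},{"offset":[0,0,0],"spin":0},{"offset":[0,0,0],"spin":0},{"offset":[0,0,0],"spin":0},{"offset":[0,0,0],"spin":0},{"offset":[0,0,0],"spin":0}]' -
python3 - <<'E'
from h import *
for n in("wrist","scene","top"):
    s,c=snap(n);p=np.array(s['eef_pos'])
    for k in("amber_cell","meter","driver"):
        for r in manip.search_frame(c,k)[:1]: print(n,k,np.round(r['location'],1),round(r['conf'],2))
        if k=="amber_cell":
            for r in manip.masks_of(c,k)[:1]:
                ys,xs=np.nonzero(r['mask']);print('  mask',r['mask'].sum(),xs.min(),xs.max(),ys.min(),ys.max(),[proj(c,p+[0,0,z]).round(1).tolist() for z in(-24,5.8,36)])
print(s['eef_pos'],s['eef_rot'],s['wrist_force'])
E
```

```text
clock: 25.43
eef_pos: [603.6, -16.5, 72.3]
eef_rot: [-3.138, -0.001, 1.42]
wrist_force: [0.1, 0.8, 0.1]
finger_gap: 19.8
clock: 26.1
eef_pos: [603.6, -16.5, 72.3]
eef_rot: [-3.138, -0.001, 1.42]
wrist_force: [-0.6, 0.6, -0.7]
finger_gap: 19.6
wrist amber_cell [602.   -7.8 109.3] 0.74
  mask 1763 242 271 191 256 [[255.8, 204.3], [255.6, 217.1], [255.4, 233.9]]
wrist meter [612.3  64.9 110.1] 0.93
scene amber_cell [613.5 -24.1  82.1] 0.85
  mask 322 260 275 204 231 [[268.4, 227.1], [268.5, 217.1], [268.6, 206.5]]
scene meter [638.8 -40.4  69.8] 0.97
scene driver [ 462.2 -388.8   96.4] 0.79
top meter [ 592.2 -105.2  113. ] 0.83
top driver [ 448.2 -382.   120.5] 0.62
[603.56155167 -16.53306061  72.25046645] [-3.13754867e+00 -1.43691698e-03  1.42029404e+00] [ 0.34512738  0.35192641 -0.73467211]
```

```bash
python3 - <<'E'
from h import *
s,c=snap("wrist");a=np.radians(-8.6);b=np.array([603.6,-16.3])
W=lambda x,y,z:np.array([b[0]+x*np.cos(a)-y*np.sin(a),b[1]+x*np.sin(a)+y*np.cos(a),z])
for y in(58,62,66):
    u,v=proj(c,W(0,y,93)); l,_=proj(c,W(-17,y,78)); r,_=proj(c,W(17,y,78))
    row=c['pixels'][int(round(v))].astype(int).sum(1)/3
    d=[i for i in range(int(u)-30,int(u)+30) if row[i]<60]
    print('pred',u.round(1),v.round(1),l.round(1),r.round(1),'dark',(d[0],d[-1],len(d)) if d else row[int(u)-25:int(u)+25].astype(int).tolist())
E
python3 needle.py | grep -v "^\[4" ; python3 fit.py wrist
```

```text
pred 255.5 146.0 232.5 278.9 dark (233, 277, 45)
pred 255.5 140.1 232.3 279.0 dark (232, 277, 46)
pred 255.5 134.1 232.2 279.1 dark (232, 277, 46)
[603.54604482 -16.50847415  72.25382964] [-3.13751975e+00 -1.44918089e-03  1.42032882e+00] [-0.01863268  0.19351901 -0.87199551] [-0.06625359 -0.01976368 -0.00563169]
green 2726 [474.16115775  43.6639881  119.        ]
wrist 0.62 41810 (array([603.7, -16.1, -15.1]), np.float64(0.045), np.float32(0.047))
```

```bash
python3 -c "
from cell import manip
s=manip.read_state();print(s['clock'],s['qd'],s['finger_gap'])
print(manip.sign_off())"
```

```text
27.05 [-0.00173346 -0.00107521  0.00132758 -0.00043954  0.00168656  0.00064162] 19.483355046853134
the job is handed in; nothing more can be done
None
```

I handed the job in at about 27 s. The arm is holding the amber cell upright in the light path, and the trim screw is set. No verdict came back.

- **Trim screw:** I turned it with the screwdriver. The needle read -9.1° in the world frame after the blade was lifted out, and my estimates of the meter's own direction were -8.3° to -9.1°. That puts the needle within about 0.015 rad of the middle of the green band. I could not read it again at the end because the dial was out of view.
- **Screwdriver:** It is back in its block and let go. I saw it standing upright, its guard resting on the block, in a picture taken just after release. A later camera detection still placed it at the block.
- **Amber cell:** I gripped it on its frosted faces at 20 N, with a finger gap of 19.5 mm for the 20 mm cell. The last pose puts its middle about 78 mm above the table and within about 1 mm of the beam sideways. It is square to the beam to within about 1°, and the arm was still.
- **Beam check:** The lamp-side lens tube lined up with the tool's centre line to within one pixel in the wrist camera.

**Checks that disagreed:**
- Fitting the meter's outline put its x at 605.4 mm from the top camera, 599.8 mm from the scene camera and 603.4 to 603.7 mm from the wrist camera. I used the wrist value; the scene fit would put the cell about 4 mm off the beam, still within the 6 mm limit.
- One wrist outline fit found no meter in the picture and was skipped.
- I saw no unexpected contact forces, but I did not measure whether the other things on the table had moved.

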